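# Close the twist-lock canister round its nested canister

## Robot

A 7-joint arm with a two-finger parallel gripper is mounted at the origin on the work surface; the furniture and walls round the work are solid. World frame = base frame: x ahead of the robot, y to its left, z up, the work surface at z = 0. Lengths are in mm, angles in rad, forces in N, time in s.
With the tool pointing down it reaches from about 350 to 775 mm from the base axis. Payload 3.1 kg.
Tool frame: the origin (TCP) lies at the centre of the arm's flange, where the gripper is bolted on; the fingertips stand 173 mm ahead of it and the grasp point (between the pads) lies r.grip_depth ahead of it (r.grip_depth is the distance from the TCP to the grasp point, in mm); z points along the fingers, y is the line along which they close (so a half turn about z gives the same grasp; the last joint's range is limited). The gripper opens to 85 mm and grips with 20 to 120 N. Pads are 22 mm wide; open, the fingers measure 114 mm over their backs; the gripper's body (76 mm by 85 mm) begins 54 mm behind the grasp point. The pads swing forward as they close: fully open they stand 13 mm farther back than shut.
Start: joints at [1.266, 0.311, 0.014, 1.512, -0.004, 1.319, -0.027], TCP at [142.917, -531.119, 404.704] pointing down, gripper open.
Joint ranges: [-2.7, 2.7], [-0.3, 1.91], [-1.27, 1.3], [0.12, 2.57], [-1.44, 4.58], [0.2, 2.03], [-3.05, 3.05]. Speed limits (rad/s): [2.79, 2.79, 3.14, 3.14, 3.14, 3.14, 3.14].

## Interface

Orientations are given as a unit quaternion [w, x, y, z].
In Python, from cell import r, cams, probe_bus, finish_job gives the robot as it stands (r), with the cameras (cams), the readings (probe_bus) and the job as plain functions.
- The arm moves only by the shell command python3 nudge.py 'ROWS' [FORCE]. ROWS is one flat JSON list of numbers that holds 1 to 5 rows one after another, with no inner brackets; each row has 7 numbers: the opening from 0.0 (shut) to 1.0 (fully open), then dx, dy, dz in shares of 300 mm (1.0 is 300 mm), then a rotation vector rx, ry, rz in normalised numbers (1 is 2 pi rad); each row is the pose to reach, as a shift and turn from the pose commanded when the command began, along the tool's axes at that moment; what a row does not reach only later rows make up. A row lasts 1/10 s, in which the tool goes at most 50 mm and 0.15 rad, less where a joint would pass 70% of its speed; a pose out of reach is approached as far as the arm can. The fingers move at their own pace and stop on an object; FORCE is the grip in N (left out, the last holds). Time passes only in rows, so rows that do not move let the fingers close. It prints the time, the measured TCP pose, the force, the opening and the grip force at its end. Input that does not fit is refused with a message, and nothing moves.
- probe_bus.sense(): the state, without advancing time (a new reading comes with each control period).
- cams.camera(name): name is "scene" or "top" or "wrist"; returns the picture (480x640x3 uint8, red, green, blue); there is no depth.
- cams.camera_params(name): a dict with "fx", "fy", "cx", "cy" (pixels), "origin" and "attitude" of the camera in the world; the wrist camera has in their place "hand_eye" (4x4, takes a point from camera to tool coordinates, whose origin is the TCP and whose axes are the flange's). Camera axes: x right, y down, z forward; pixel columns grow to the right and rows downward; lengths in mm; the calibration is good to about 2 mm. A picture is of the moment at which its call begins: read the wrist's pose just before it. camera_params takes no time and is no camera call.
- finish_job(): hands the job in; it is judged then, once.
The state is a dict: "t": time; "joint_pos": joint angles; "qd": joint speeds; "joint_torque": joint torques, N m; "tcp_pos": TCP position; "eef_rot": TCP orientation; "wrist_force": force on the tool from outside, world axes, zero at the start; "wrist_torque": the same for the moment, N m; "width": opening from 0.0 (shut) to 1.0 (fully open); "finger_force": force on a finger pad.
Only numpy, scipy, OpenCV 4.12 (cv2) and the standard library are available. Lean on these libraries where they do the work, as an engineer would, in place of code of your own. Each camera call takes 0.05 s, during which the arm holds its last target. There are 200 camera calls.

## Task

Close the big green canister: put its upper shell over the small white canister that stands in the lower shell, find where its two lugs drop into the lock ring, and twist it clockwise until it is fully home, so that the orange tab is pushed right in. Leave the canister closed and upright, with the small one standing inside it, and do not knock the small canister over or disturb the pepper mill, salt shaker, glass and tin.

Things in the scene. Friction and masses are not known exactly. Their poses are not given: they have to be found in the camera images.
- upper_shell: loose sage green upper shell, hollow, open below, 0.2 to 0.45 kg, standing mouth down. Origin: centre of its lower rim, z up. Outside radius 45 mm (lowest 4 mm taper to 43), inside radius 40, inside height 100, flat top at z 105 mm. Two steel lugs at +x and -x, out to 56 mm from the axis, 16 mm wide, 6 mm thick (underside at z 18 mm): the same after a half turn.
- shell_grip (a point): middle of the wooden bar grip on the upper shell's top, z 118 mm above its origin. Bar along the shell's x axis: 64 mm long (x), 14 mm wide (y), 28 mm high (z 104 to 132 mm), in line with the two lugs.
- lower_shell: sage green round lower shell, fixed to the worktop, outside radius 62 mm. Origin: centre of its underside, z up. The dark steel lock ring on its rim is fixed too; its two lug gaps, half a turn apart, lie along this body's +x and -x axes give or take 0.5 rad: an unknown angle that this pose does not tell and that must be seen or felt.
- ring_mouth (a point): centre of the lock ring's mouth, z 69 mm; bore radius 47 mm. Lip 5 mm thick, gaps 32 degrees wide. Lugs on the lip: shell origin at z 51 mm; over the gaps it falls by its weight, origin to z 34 mm (if one lug drops first it hangs tilted: wiggle). Then it turns only clockwise from above; from mid gap, a lug meets the orange tab at 1.25 rad and firm stops at 1.45 rad.
- nested_canister: small loose white canister with wooden lid and knob, radius 28 mm, 118 mm high, 0.1 to 0.21 kg, origin at the centre of its underside. It stands in an 18 mm deep pocket (radius 34 mm) in the lower shell's floor at z 6 mm and rises to z 124 mm. It stays there.
- lock_tab (a joint): orange tab in the lock ring's channel, also seen as an orange mark outside the ring: 0 rad when open, 0.2 rad when a lug has pushed it right in, clockwise about the canister's axis. A weak spring (6 mN m at most) brings it back if the shell is turned back; the shell's own friction holds it.
- pepper_mill: bystander: dark wooden pepper mill, 58 x 58 x 170 mm, upright; origin at the centre of its underside
- salt_shaker: bystander: glass salt shaker with steel cap, 44 x 44 x 90 mm, upright; origin at the centre of its underside
- water_glass: bystander: clear drinking glass, 80 x 80 x 91 mm, upright; origin at the centre of its underside
- small_tin: bystander: small food tin with a red and cream label, 57 x 57 x 72 mm, upright; origin at the centre of its underside

How it is judged (in metres and radians):
On the way, in this order (a step that is already met when the one before it is completed fails the run):
1. the upper shell stands down in the lock ring round the small canister, its lugs through the gaps (origin less than 39 mm above the lower shell's underside, centred within 6 mm), not yet turned home (z of upper_shell in the frame of lower_shell below 0.039 m and horizontal distance between upper_shell and lower_shell below 0.006 m and angle between upper_shell's own z axis and vertical below 0.07 rad and value of joint lock_tab below 0.1 rad), for 0.1 s.
2. it is twisted home: the orange tab is pushed in by more than 0.15 rad (z of upper_shell in the frame of lower_shell below 0.039 m and horizontal distance between upper_shell and lower_shell below 0.006 m and angle between upper_shell's own z axis and vertical below 0.07 rad and value of joint lock_tab above 0.15 rad), for 0.2 s.
At the end, for the whole second after the job is handed in: Upper shell down in the lock ring (origin under 39 mm above the lower shell's, centred within 6 mm, upright within 0.07 rad), orange tab pushed in by over 0.15 of 0.2 rad; small canister in its pocket (within 12 mm of the axis, upright within 0.1 rad); all at rest (all of step 2 and angle between nested_canister's own z axis and vertical below 0.1 rad and horizontal distance between nested_canister and lower_shell below 0.012 m and z of nested_canister in the frame of lower_shell below 0.012 m and linear speed of each of upper_shell, nested_canister below 0.01 m/s); the robot touches nothing.
It fails at once if the small canister is tipped by more than 0.25 rad (angle between nested_canister's own z axis and vertical above 0.25 rad).
It fails at once if a bystander (pepper mill, salt shaker, glass, tin) is moved by more than 30 mm or tipped by more than 0.3 rad (distance of any of pepper_mill, salt_shaker, water_glass, small_tin from where it was at the start of the episode above 0.03 m or angle between any of pepper_mill, salt_shaker, water_glass, small_tin's own z axis and vertical above 0.3 rad).
It also fails if it takes over 72 s, if anything falls off the work surface, if the arm or the gripper's body presses on something with over 40 N, if the wrist force passes 120 N, or if a joint passes its speed limit or range.

## Working session

There is one attempt and no reset: what is moved stays moved. The work goes in short steps, Python scripts to look and compute and a shell command to move; the robot and the scene stay as the last step left them, time stands still between calls to the robot, and variables do not carry over. Pictures are saved under pics/ and viewed, at most 10 in all, crops included, and the job is handed in when it is done.

```bash
ls; mkdir -p pics
python3 - <<'E'
from cell import r, cams, probe_bus, finish_job
import cv2,numpy as np
s=probe_bus.sense();print(s,r.grip_depth)
for n in("scene","top","wrist"):
    p=cams.camera_params(n);print(n,p)
a=cams.camera("scene");b=cams.camera("top")
for n,i in(("scene",a),("top",b)): cv2.imwrite(f"pics/{n}0.png",i[:,:,::-1])
E
```

```text
cell.py
nudge.py
pics
{'t': 0.0, 'joint_pos': array([ 1.26628585,  0.31173009,  0.01400764,  1.51308386, -0.00440413,
        1.31921289, -0.02715796]), 'qd': array([ 4.85903050e-04, -8.58846792e-05, -4.71947370e-04,  5.20901137e-04,
       -4.18913014e-05,  1.39600243e-03, -2.43991875e-06]), 'joint_torque': array([ 1.52919883e-04, -3.79916489e+01,  1.46122947e-01, -2.30596858e+01,
        1.23326390e-02,  1.35785443e-02, -5.12949789e-07]), 'tcp_pos': array([ 142.82238336, -530.7898587 ,  403.60737979]), 'eef_rot': array([-1.18386839e-03,  9.91371297e-01,  1.31078245e-01, -2.06210436e-04]), 'wrist_force': array([ 0.1789722 , -0.21389812, -0.44534277]), 'wrist_torque': array([-0.02285348,  0.01922849, -0.01503984]), 'finger_force': 0.0, 'width': 1.0029605280215392} 154.70000000000002
scene {'fx': 490.9368150167446, 'fy': 490.9368150167446, 'cx': 316.7645487127478, 'cy': 239.44058999592255, 'origin': array([ 76.89063225, 433.70877859, 876.04866389]), 'attitude': array([ 0.15781812, -0.39897137,  0.83948115, -0.33344668])}
top {'fx': 442.91017755567236, 'fy': 442.91017755567236, 'cx': 320.69781558417617, 'cy': 239.95238395055944, 'origin': array([ 408.25954595,  -28.29029953, 1073.12930422]), 'attitude': array([ 0.08057476, -0.6862155 ,  0.71831553, -0.08147877])}
wrist {'fx': 357.61701706503686, 'fy': 357.61701706503686, 'cx': 322.75758155471374, 'cy': 247.22309548898608, 'hand_eye': array([[ 2.99108475e-04, -9.51600267e-01, -3.07338319e-01,
         7.89858631e+01],
       [ 9.99999955e-01,  2.88481847e-04,  8.00064883e-05,
        -5.45514395e-01],
       [ 1.25273302e-05, -3.07338329e-01,  9.51600311e-01,
         3.08105683e+01],
       [ 0.00000000e+00,  0.00000000e+00,  0.00000000e+00,
         1.00000000e+00]])}
```

View pics/scene0.png

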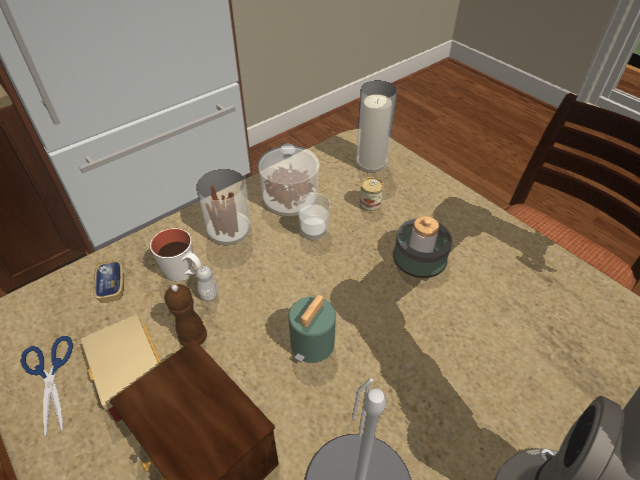

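View pics/top0.png

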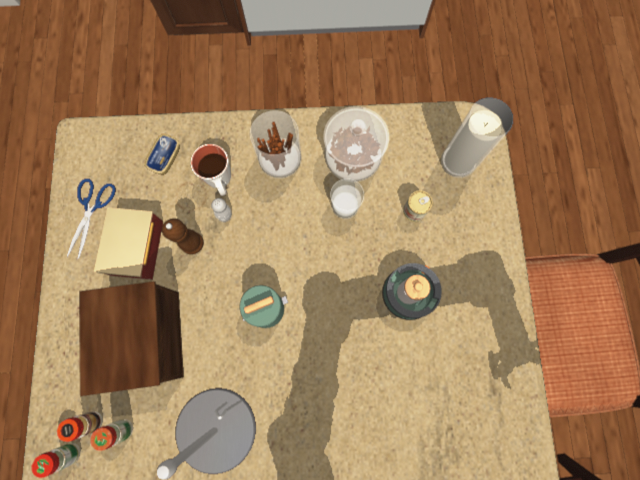

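The scene view shows the upper shell at (312,330) with its bar at (312,310), and the lower shell at (422,248). In the top view the shell is at (262,306), the lower shell at (411,292), and the bystanders are well clear of both. Next I'll measure.

```bash
cat > h.py <<'E'
import numpy as np,cv2
from scipy.spatial.transform import Rotation as R
from cell import r, cams, probe_bus, finish_job
def rot(q): return R.from_quat(q,scalar_first=True).as_matrix()
def cam(n,s=None):
    p=cams.camera_params(n)
    if n!="wrist": return p,rot(p["attitude"]),np.array(p["origin"])
    T=rot(s["eef_rot"]);H=p["hand_eye"]
    return p,T@H[:3,:3],T@H[:3,3]+s["tcp_pos"]
def onz(n,uv,z,s=None):
    p,A,o=cam(n,s);u=np.atleast_2d(uv).astype(float)
    d=np.c_[(u[:,0]-p["cx"])/p["fx"],(u[:,1]-p["cy"])/p["fy"],np.ones(len(u))]@A.T
    return o+d*((z-o[2])/d[:,2])[:,None]
def proj(n,P,s=None):
    p,A,o=cam(n,s);c=(np.atleast_2d(P)-o)@A
    return np.c_[p["cx"]+p["fx"]*c[:,0]/c[:,2],p["cy"]+p["fy"]*c[:,1]/c[:,2]]
def circ(P):
    A=np.c_[2*P[:,:2],np.ones(len(P))];x=np.linalg.lstsq(A,(P[:,:2]**2).sum(1),rcond=None)[0]
    return x[:2],np.sqrt(x[2]+x[0]**2+x[1]**2)
def blobs(m):
    n,l,st,c=cv2.connectedComponentsWithStats(m.astype(np.uint8));return l,st,c
E
python3 - <<'E'
from h import *
im={n:cv2.imread(f"pics/{n}0.png") for n in("scene","top")}
box={"top":[(232,275,292,340),(370,255,452,330)],"scene":[(280,285,345,370),(380,205,465,285)]}
for n in im:
    hsv=cv2.cvtColor(im[n],cv2.COLOR_BGR2HSV)
    for k,(x0,y0,x1,y1) in enumerate(box[n]):
        h=hsv[y0:y1,x0:x1].astype(int)
        wood=(h[...,0]>8)&(h[...,0]<20)&(h[...,1]>105)&(h[...,2]>130)
        green=(h[...,0]>65)&(h[...,0]<100)&(h[...,1]>50)
        for nm,m in(("wood",wood),("green",green)):
            l,st,c=blobs(m)
            i=1+np.argmax(st[1:,4]);print(n,k,nm,st[i],c[i]+[x0,y0])
            ys,xs=np.nonzero(l==i)
            if k==0 and nm=="wood":
                P=onz(n,np.c_[xs+x0,ys+y0],132);q=P[:,:2]-P[:,:2].mean(0);w,v=np.linalg.eigh(q.T@q/len(q));print(" bar",P.mean(0),v[:,1],np.sqrt(w*12))
            if k==1 and nm=="wood": print(" knob",onz(n,[c[i]+[x0,y0]],118))
a=cv2.resize(im["top"][255:330,235:455],None,fx=3.6,fy=3.6,interpolation=cv2.INTER_CUBIC)
b=cv2.resize(im["scene"][200:290,375:470],None,fx=3.3,fy=3.3,interpolation=cv2.INTER_CUBIC)
c=cv2.resize(im["scene"][280:370,275:370],None,fx=3.3,fy=3.3,interpolation=cv2.INTER_CUBIC)
o=np.zeros((580,800,3),np.uint8);o[:a.shape[0],:a.shape[1]]=a;o[275:275+b.shape[0],:b.shape[1]]=b;o[275:275+c.shape[0],400:400+c.shape[1]]=c
cv2.imwrite("pics/z.png",o)
E
```

```text
scene 0 wood [ 21  10  22  32 315] [311.71111111 309.8952381 ]
 bar [488.11332381 109.26452871 132.        ] [-0.41745467  0.90869775] [18.62907573 67.63875687]
scene 0 green [45 45  1  1  1] [325. 330.]
scene 1 wood [ 34  11  25  21 348] [426.18390805 224.93390805]
 knob [[ 512.9874177  -231.02946576  118.        ]]Traceback (most recent call last):
  File "<stdin>", line 12, in <module>
    return _wrapfunc(a, 'argmax', axis=axis, out=out, **kwds)
    return bound(*args, **kwds)
ValueError: attempt to get argmax of an empty sequence
```

Run:
```python
from h import *
im={n:cv2.imread(f"pics/{n}0.png") for n in("scene","top")}
hsv=cv2.cvtColor(im["top"],cv2.COLOR_BGR2HSV)
print("px green",hsv[312,258],hsv[285,255],"ring",hsv[312,400],hsv[270,395],"table",hsv[330,230],"bar",hsv[306,262])
for n,(x0,y0,x1,y1) in(("top",(232,285,292,325)),("scene",(290,285,345,330))):
    h=cv2.cvtColor(im[n],cv2.COLOR_BGR2HSV)[y0:y1,x0:x1].astype(int)
    m=(h[...,0]>8)&(h[...,0]<19)&(h[...,1]>105)&(h[...,2]>150)
    l,st,c=blobs(m);i=1+np.argmax(st[1:,4]);ys,xs=np.nonzero(l==i)
    P=onz(n,np.c_[xs+x0,ys+y0],132);q=P[:,:2]-P[:,:2].mean(0);w,v=np.linalg.eigh(q.T@q/len(q));print(n,"bar",st[i],P.mean(0),v[:,1],np.sqrt(w*12))
a=cv2.resize(im["top"][255:330,235:455],None,fx=3.6,fy=3.6,interpolation=cv2.INTER_CUBIC)
b=cv2.resize(im["scene"][200:290,375:470],None,fx=3.3,fy=3.3,interpolation=cv2.INTER_CUBIC)
c=cv2.resize(im["scene"][280:370,275:370],None,fx=3.3,fy=3.3,interpolation=cv2.INTER_CUBIC)
o=np.zeros((580,800,3),np.uint8);o[:a.shape[0],:a.shape[1]]=a;o[275:275+b.shape[0],:b.shape[1]]=b;o[275:275+c.shape[0],400:400+c.shape[1]]=c
cv2.imwrite("pics/z.png",o)
```

```text
px green [ 69  51 151] [ 22  67 114] ring [ 0  0 73] [ 18  27 115] table [ 18 101 185] bar [ 16 123 232]
top bar [ 12  12  30  16 113] [493.99992167 104.53241156 132.        ] [-0.32156045  0.94688905] [18.95819397 66.01058229]
scene bar [ 11  10  22  32 300] [488.60295605 107.96724998 132.        ] [-0.42757108  0.90398173] [18.69545646 65.42245072]
```

View pics/z.png

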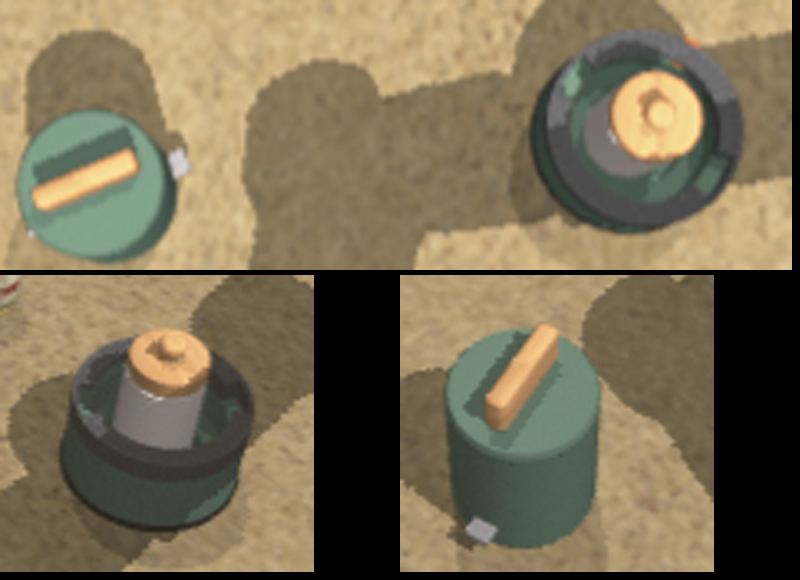

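In the top crop the lock ring is centred near (640,130). Its gaps are at about (575,82) and (712,178), the orange mark is at (692,42), and one shell lug is at (178,163). I'll go over the ring first with the wrist camera.

```bash
cat >> h.py <<'E'
def full(c): return np.array([235,255])+(np.array(c)+.5)/3.6-.5
def yaw(s): 
    x=rot(s["eef_rot"])[:,0];return np.degrees(np.arctan2(x[1],x[0]))
def goto(x,y,z,yawd=None):
    "shift & turn in tool axes from current measured pose to tool-down target"
    s=probe_bus.sense();T=rot(s["eef_rot"])
    y0=np.radians(yaw(s) if yawd is None else yawd)
    D=np.array([[np.cos(y0),np.sin(y0),0],[np.sin(y0),-np.cos(y0),0],[0,0,-1]]).T
    D=np.c_[[np.cos(y0),np.sin(y0),0],[np.sin(y0),-np.cos(y0),0],[0,0,-1]]
    print("shift",np.round(T.T@(np.array([x,y,z])-s["tcp_pos"]),1),"rotvec",np.round(R.from_matrix(T.T@D).as_rotvec(),3))
E
python3 - <<'E'
from h import *
g=onz("top",[full((575,82)),full((712,178)),full((640,130))],69);print(g)
d=g[0]-g[1];print(np.degrees(np.arctan2(d[1],d[0])),np.linalg.norm(d))
print("mark",onz("top",[full((692,42))],60))
c=g[:2].mean(0);print("lug",onz("top",[full((178,163))],22),"yaw",yaw(probe_bus.sense()))
goto(c[0],c[1],400,55)
E
```

```text
[[ 547.49228064 -198.88663756   69.        ]
 [ 483.32152225 -279.34271373   69.        ]
 [ 515.28231121 -237.19836211   69.        ]]
51.42457616501058 102.91290698963924
mark [[ 571.12521484 -277.66582926   60.        ]]
lug [[512.53948957  57.74341941  22.        ]] yaw 15.060411515145038
shift [ 435.6 -184.9    4.1] rotvec [-0.002 -0.001 -0.697]
```

Units first: shifts go in shares of 300 mm and turns go in shares of 2 pi rad. So 215 mm / 300 = 0.7167, 172 mm / 300 = 0.5733, -0.07 rad / 6.2832 = -0.0111.

```bash
python3 nudge.py '[1,0.1433,-0.06,0,0,0,-0.0111,1,0.2867,-0.12,0,0,0,-0.0223,1,0.43,-0.18,0,0,0,-0.0334,1,0.5733,-0.24,0,0,0,-0.0446,1,0.7167,-0.3,0,0,0,-0.0557]'; python3 -c "
from h import *
goto(515.4,-239.1,400,55);print(probe_bus.sense()['joint_pos'])"
```

```text
t: 0.6
tcp_pos: [328.2, -386.9, 404.3]
eef_rot: [-0.0, 0.953, 0.303, -0.0]
wrist_force: [1.3, -0.8, -0.3]
width: 0.999
finger_force: 0.0
shift [238.2 -12.5   4.3] rotvec [-0.001  0.    -0.344]
[ 0.97819675  0.23173171 -0.17635998  1.61999042  0.04203832  1.29428071
 -0.16036022]
```

In the tool's units: 230 mm / 300 = 0.7667, 184 mm / 300 = 0.6133, -0.34 rad / 6.2832 = -0.0541.

```bash
python3 nudge.py '[1,0.1533,-0.0067,0,0,0,-0.0111,1,0.3067,-0.0167,0.0033,0,0,-0.0223,1,0.46,-0.0233,0.0067,0,0,-0.0334,1,0.6133,-0.03,0.01,0,0,-0.0446,1,0.7667,-0.04,0.0133,0,0,-0.0541]'; python3 nudge.py '[1,0,0,0,0,0,0,1,0,0,0,0,0,0]'
python3 - <<'E'
from h import *
s=probe_bus.sense();im=cams.camera("wrist")[:,:,::-1];np.save("pics/w1.npy",{"s":s,"im":im},allow_pickle=True)
c=np.array([515.4,-239.1,69]);print(s["tcp_pos"],yaw(s),proj("wrist",[c,c+[0,0,0]],s),s["joint_pos"])
cv2.imwrite("pics/w1.png",im)
E
```

```text
t: 1.1
tcp_pos: [509.4, -245.1, 400.2]
eef_rot: [-0.0, 0.888, 0.46, -0.0]
wrist_force: [0.1, -1.6, 0.7]
width: 0.999
finger_force: 0.0
t: 1.3
tcp_pos: [509.0, -244.9, 399.9]
eef_rot: [-0.001, 0.888, 0.46, -0.0]
wrist_force: [-0.5, -0.8, -0.4]
width: 0.997
finger_force: 0.0
[ 509.04764202 -244.86515041  399.86539353] 54.786551963457434 [[325.90165138 218.38752424]
 [325.90165138 218.38752424]] [ 0.66767082  0.36736905 -0.34326842  1.46598076  0.1244047   1.33145878
 -0.29872695]
```

View pics/w1.png

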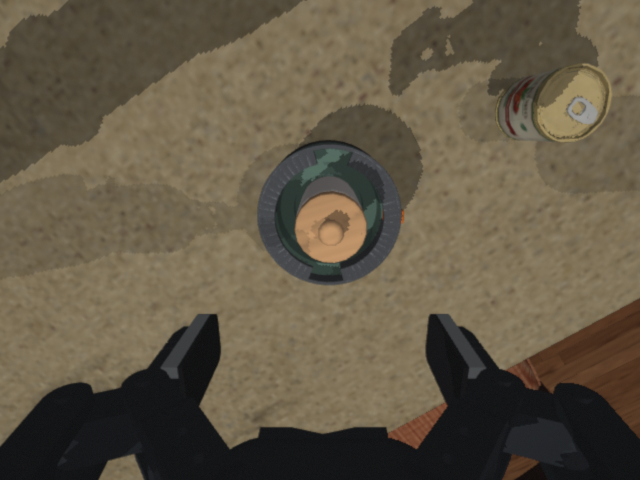

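The wrist view shows the ring centred at (330,212), with the gaps at (330,152) and (327,271), nearly in line with the tool's x axis. The white canister stands in it with its knob at (331,232), and the orange mark is at (402,216). Next I'll fit the ring and gaps precisely.

Run:
```python
from h import *
d=np.load("pics/w1.npy",allow_pickle=True).item();s,im=d["s"],np.ascontiguousarray(d["im"])
hsv=cv2.cvtColor(im,cv2.COLOR_BGR2HSV).astype(int);h,S,V=hsv[...,0],hsv[...,1],hsv[...,2]
print("ring",hsv[215,267],hsv[215,390],hsv[275,350],"gap",hsv[152,330],hsv[271,327],hsv[277,327],"floor",hsv[180,290])
b=im.astype(int);m=((b[...,0]-b[...,2])>-4)   # bluish/grey/green: not table
z=np.zeros(m.shape,bool);z[130:295,245:410]=1;m&=z
l,st,_=blobs(m);i=1+np.argmax(st[1:,4]);c=max(cv2.findContours((l==i).astype(np.uint8),cv2.RETR_EXTERNAL,cv2.CHAIN_APPROX_NONE)[0],key=len)[:,0]
P=onz("wrist",c,69,s)
cc,rad=circ(P)
for _ in range(5):
    e=np.abs(np.hypot(*(P[:,:2]-cc).T)-rad);k=e<1.5;cc,rad=circ(P[k])
print("ring",cc,rad,k.sum(),len(k))
# polar samples on lip at z=69
for rr in(50,52,55):
    a=np.radians(np.arange(0,360,1.));Q=np.c_[cc[0]+rr*np.cos(a),cc[1]+rr*np.sin(a),np.full(360,69)]
    uv=proj("wrist",Q,s);v=cv2.remap(im,uv[:,:1].astype(np.float32),uv[:,1:].astype(np.float32),1)[:,0].astype(int)
    g=(v[:,1]-v[:,2])
    print(rr,[ (j*2,g[j*2]) for j in range(180) if g[j*2]>8])
```

```text
ring [108  17  77] [108  16  79] [108  17  77] gap [ 76  50 107] [77 53 68] [110  21  36] floor [80 37 62]
ring [ 517.79700679 -240.21408618] 61.11368380235495 351 400
50 [(38, np.int64(11)), (40, np.int64(11)), (42, np.int64(11)), (44, np.int64(11)), (46, np.int64(17)), (48, np.int64(22)), (50, np.int64(22)), (52, np.int64(21)), (54, np.int64(22)), (56, np.int64(22)), (58, np.int64(21)), (60, np.int64(22)), (62, np.int64(21)), (64, np.int64(21)), (66, np.int64(18)), (218, np.int64(13)), (220, np.int64(14)), (222, np.int64(14)), (224, np.int64(14)), (226, np.int64(15)), (228, np.int64(14)), (230, np.int64(15)), (232, np.int64(15)), (234, np.int64(14)), (236, np.int64(14)), (238, np.int64(13)), (240, np.int64(11)), (242, np.int64(11)), (244, np.int64(10)), (246, np.int64(10))]
52 [(38, np.int64(11)), (40, np.int64(11)), (42, np.int64(11)), (44, np.int64(10)), (46, np.int64(17)), (48, np.int64(22)), (50, np.int64(22)), (52, np.int64(22)), (54, np.int64(22)), (56, np.int64(22)), (58, np.int64(22)), (60, np.int64(20)), (62, np.int64(16)), (64, np.int64(15)), (66, np.int64(14)), (218, np.int64(12)), (220, np.int64(13)), (222, np.int64(14)), (224, np.int64(12)), (226, np.int64(12)), (228, np.int64(13)), (230, np.int64(12)), (232, np.int64(11)), (234, np.int64(10)), (236, np.int64(9)), (238, np.int64(10)), (240, np.int64(9)), (242, np.int64(9)), (244, np.int64(9)), (246, np.int64(10))]
55 [(38, np.int64(11)), (40, np.int64(12)), (42, np.int64(17)), (44, np.int64(18)), (46, np.int64(20)), (48, np.int64(21)), (50, np.int64(23)), (52, np.int64(22)), (54, np.int64(22)), (56, np.int64(20)), (58, np.int64(15)), (60, np.int64(14)), (62, np.int64(14)), (64, np.int64(14)), (66, np.int64(14))]
```

```bash
python3 nudge.py '[1,0,0,0,0,0,0]' | head -1
python3 - <<'E'
from h import *
goto(491,106,400,111)
E
```

```text
t: 1.45
shift [ 278.4 -219.2    0. ] rotvec [-0.001  0.001 -0.988]
```

In the tool's units: 195 mm / 300 = 0.65, 156 mm / 300 = 0.52, -0.7 rad / 6.2832 = -0.1114.

```bash
python3 nudge.py '[1,0.13,-0.1033,0,0,0,-0.0223,1,0.26,-0.2033,0,0,0,-0.0446,1,0.39,-0.3067,0,0,0,-0.0668,1,0.52,-0.4067,0,0,0,-0.0891,1,0.65,-0.51,0,0,0,-0.1114]'|head -2; python3 -c "
from h import *
goto(491,106,400,111)"
```

```text
t: 1.95
tcp_pos: [495.9, 1.2, 401.0]
shift [104.9   3.9   0.8] rotvec [ 0.     0.002 -0.283]
```

In the tool's units: 103 mm / 300 = 0.3433, 70 mm / 300 = 0.2333, -0.28 rad / 6.2832 = -0.0446.

```bash
python3 nudge.py '[1,0.1167,0.0033,0,0,0,-0.0159,1,0.2333,0.01,0,0,0,-0.0318,1,0.3433,0.0133,0,0,0,-0.0446,1,0.3433,0.0133,0,0,0,-0.0446,1,0.3433,0.0133,0,0,0,-0.0446]'|head -2
python3 - <<'E'
from h import *
s=probe_bus.sense();im=np.ascontiguousarray(cams.camera("wrist")[:,:,::-1]);print(s["tcp_pos"],yaw(s),s["joint_pos"])
cv2.imwrite("pics/w2.png",im);np.save("pics/w2.npy",{"s":s,"im":im},allow_pickle=True)
h=cv2.cvtColor(im,cv2.COLOR_BGR2HSV).astype(int)
c=proj("wrist",[[491,106,118]],s)[0];print(c)
x,y=c.astype(int)
m=(h[...,0]>8)&(h[...,0]<20)&(h[...,1]>105)&(h[...,2]>150);z=np.zeros_like(m);z[y-60:y+60,x-60:x+60]=1
l,st,cc=blobs(m&z);i=1+np.argmax(st[1:,4]);ys,xs=np.nonzero(l==i)
P=onz("wrist",np.c_[xs,ys],132,s);q=P[:,:2]-P[:,:2].mean(0);w,v=np.linalg.eigh(q.T@q/len(q));print("bar",st[i],P.mean(0),np.degrees(np.arctan2(v[1,1],v[0,1])),np.sqrt(w*12))
E
```

```text
t: 2.45
tcp_pos: [492.1, 103.4, 400.7]
[492.11637645 103.36875963 400.73793873] 110.65830632600719 [ 0.30638742  0.28325746 -0.6844282   1.62353781  0.1858819   1.30104533
 -0.04777961]
[322.33384568 240.32228732]
bar [ 318  206   16   77 1192] [492.57451379 108.12670801 132.        ] 111.03535400894043 [11.06014448 54.77966924]
```

View pics/w2.png

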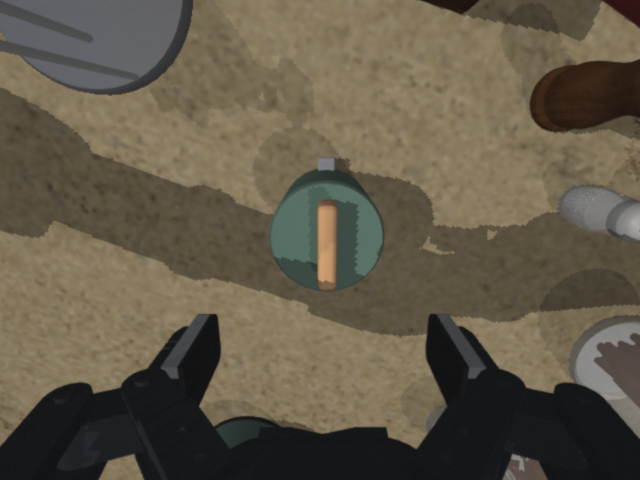

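The wrist view shows the bar from (327,200) to (327,290), running along the tool's x axis, and the green top disc centred near (327,235). The pepper mill and salt shaker are on the right, clear of the shell. The bar mask was clipped at both ends, so I'll refine it.

Run:
```python
from h import *
d=np.load("pics/w2.npy",allow_pickle=True).item();s,im=d["s"],d["im"]
b=im.astype(int);g=(b[...,1]-b[...,2])>6
z=np.zeros(g.shape,bool);z[165:300,265:390]=1;g&=z
l,st,_=blobs(g);i=1+np.argmax(st[1:,4]);c=max(cv2.findContours((l==i).astype(np.uint8),cv2.RETR_EXTERNAL,cv2.CHAIN_APPROX_NONE)[0],key=len)[:,0]
c=c[c[:,1]>235];P=onz("wrist",c,105,s);cc,rad=circ(P)
for _ in range(6):
    k=np.abs(np.hypot(*(P[:,:2]-cc).T)-rad)<1;cc,rad=circ(P[k])
print("top disc",cc,rad,k.sum(),len(k))
m=(b[...,2]-b[...,0]>30);z[:]=0;z[195:296,310:345]=1;m&=z
l,st,_=blobs(m);i=1+np.argmax(st[1:,4]);print(st[i]);x0,y0,w,h=st[i][:4]
(cx,cy),sz,an=cv2.minAreaRect(np.argwhere(l==i)[:,::-1].astype(np.float32));print(cx,cy,sz,an)
print(onz("wrist",[[cx,cy],[x0+w/2,y0],[x0+w/2,y0+h-1]],132,s))
```

```text
top disc [508.11052637  70.07580918] 8.81394504330544 26 246
[ 317  200   20   90 1716]
326.4999694824219 244.5 (88.99998474121094, 18.999996185302734) 90.0
[[493.30830035 108.16102717 132.        ]
 [482.47872306 137.52089259 132.        ]
 [505.72805099  76.59031059 132.        ]]
```

```bash
python3 -c "
from h import *
goto(494.2,106.5,284,111)"
```

```text
shift [  3.6   3.2 116.6] rotvec [-0.001  0.002 -0.008]
```

In the tool's units: 116 mm / 300 = 0.3867, 105 mm / 300 = 0.35, -0.006 rad / 6.2832 = -0.001.

```bash
python3 nudge.py '[1,0.0067,0.0067,0.1333,0,0,0,1,0.01,0.01,0.2667,0,0,0,1,0.012,0.0107,0.35,0,0,-0.001,1,0.012,0.0107,0.3867,0,0,-0.001,1,0.012,0.0107,0.3867,0,0,-0.001]';python3 nudge.py '[0,0,0,0,0,0,0,0,0,0,0,0,0,0,0,0,0,0,0,0,0,0,0,0,0,0,0,0]' 30; python3 -c "
from h import *
print(r.grip_depth,probe_bus.sense()['wrist_torque'])"
```

```text
t: 3.0
tcp_pos: [493.7, 106.7, 283.3]
eef_rot: [-0.001, 0.567, 0.824, -0.002]
wrist_force: [0.1, 0.9, -0.1]
width: 1.001
finger_force: 0.0
t: 3.4
tcp_pos: [494.3, 109.0, 285.6]
eef_rot: [0.001, 0.566, 0.825, 0.001]
wrist_force: [0.7, 0.4, -0.2]
width: 0.33
finger_force: 0.0
154.70000000000002 [-0.0549071   0.07225641  0.0130271 ]
```

```bash
python3 nudge.py '[0,0,0,0,0,0,0,0,0,0,0,0,0,0,0,0,0,0,0,0,0,0,0,0,0,0,0,0]' 60;  python3 -c "
from h import *
s=probe_bus.sense();print(r.grip_depth,s)"
```

```text
t: 3.8
tcp_pos: [494.0, 108.8, 285.2]
eef_rot: [0.0, 0.566, 0.825, -0.0]
wrist_force: [-2.4, -0.9, 6.3]
width: 0.152
finger_force: 60.6
154.70000000000002 {'t': 3.8, 'joint_pos': array([ 0.25887576,  0.40049981, -0.65385569,  1.78549222,  0.2777482 ,
        1.04867962, -0.12864234]), 'qd': array([-5.72150090e-04, -2.54325447e-05,  1.33390721e-04,  1.00964853e-03,
       -1.11920518e-04, -4.23406626e-04,  1.05409251e-03]), 'joint_torque': array([ -0.29472244, -31.78176641,  -5.27277499, -18.99958491,
        -0.05764518,  -0.69652207,  -0.0382631 ]), 'tcp_pos': array([493.98012702, 108.84744949, 285.21113579]), 'eef_rot': array([ 2.94046720e-04,  5.65721453e-01,  8.24596356e-01, -4.28654520e-05]), 'wrist_force': array([-2.36418845, -0.8764419 ,  6.2797255 ]), 'wrist_torque': array([-0.227332  ,  0.3719589 ,  0.05884746]), 'finger_force': 60.59669315814972, 'width': 0.152131490973861}
```

In the tool's units: -150 mm / 300 = -0.5, -105 mm / 300 = -0.35.

```bash
python3 nudge.py '[0,0,0,-0.0667,0,0,0,0,0,0,-0.2,0,0,0,0,0,0,-0.35,0,0,0,0,0,0,-0.5,0,0,0,0,0,0,-0.5,0,0,0]' 80; python3 nudge.py '[0,0,0,0,0,0,0,0,0,0,0,0,0,0]'
python3 - <<'E'
from h import *
s=probe_bus.sense();im=np.ascontiguousarray(cams.camera("scene")[:,:,::-1]);print(s["wrist_torque"],s["joint_pos"])
a=cv2.resize(im[150:370,230:520],None,fx=2,fy=2);cv2.imwrite("pics/s2.png",a)
goto(517.8,-240.2,435,52)
E
```

```text
t: 4.3
tcp_pos: [495.4, 110.2, 440.4]
eef_rot: [0.004, 0.566, 0.825, 0.005]
wrist_force: [1.7, 0.6, -2.6]
width: 0.141
finger_force: 80.4
t: 4.5
tcp_pos: [493.3, 108.3, 432.2]
eef_rot: [-0.002, 0.566, 0.825, -0.002]
wrist_force: [-1.2, -0.6, -3.8]
width: 0.143
finger_force: 80.3
[ 0.05287174 -0.00258961  0.01011288] [ 0.30219432  0.2726004  -0.69392397  1.55837307  0.17558372  1.37952893
 -0.03998994]
shift [-334.  -102.5   -2.7] rotvec [-0.005  0.002  1.031]
```

View pics/s2.png

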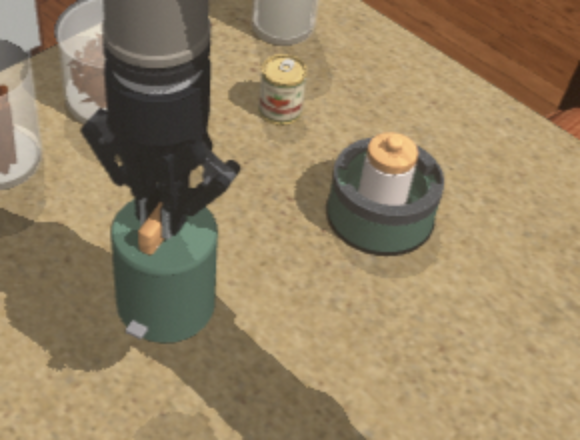

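The shell is held upright, with its lug at (137,328) in the crop. The small canister and bystanders are unchanged. I'll check the shell's offset in the gripper with the wrist camera.

Run:
```python
from h import *
s=probe_bus.sense();im=np.ascontiguousarray(cams.camera("wrist")[:,:,::-1]);np.save("pics/w3.npy",{"s":s,"im":im},allow_pickle=True)
cv2.imwrite("pics/w3.png",im);print(s["tcp_pos"],s["eef_rot"])
```

```text
[493.26583877 108.27220508 431.99329069] [-0.00188304  0.56578005  0.82455166 -0.00198497]
```

View pics/w3.png

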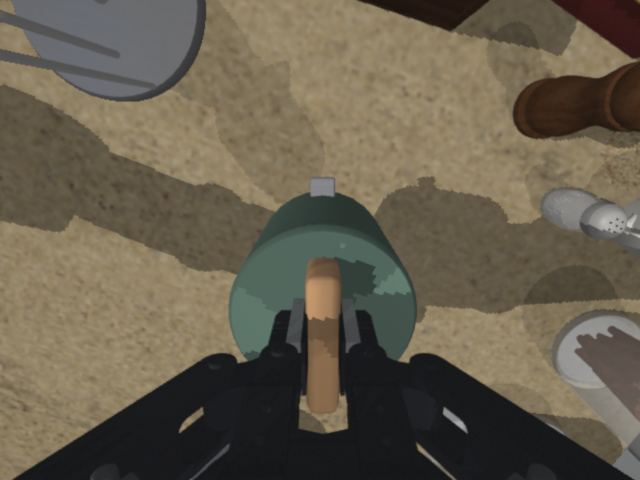

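The wrist view shows the bar from (322,259) to (322,412), the top disc spanning x=230 to 416 with its upper edge at y≈226, and the lug's outer edge at (322,178). I'll convert these into the tool frame.

Run:
```python
from h import *
p=cams.camera_params("wrist");H=p["hand_eye"]
def t(uv,z):
    u=np.array(uv,float);d=np.c_[(u[:,0]-p["cx"])/p["fx"],(u[:,1]-p["cy"])/p["fy"],np.ones(len(u))]@H[:3,:3].T
    return (H[:3,3]+d*((z-H[2,3])/d[:,2])[:,None]).round(1)
print("bar ends",t([(322,259),(322,412)],153))
print("lug edge",t([(310,178),(335,178)],261))
im=np.load("pics/w3.npy",allow_pickle=True).item()["im"].astype(int)
g=((im[...,1]-im[...,2])>6);z=np.zeros(g.shape,bool);z[215:350,222:424]=1
c=max(cv2.findContours((g&z).astype(np.uint8),cv2.RETR_EXTERNAL,cv2.CHAIN_APPROX_NONE)[0],key=len)[:,0]
c=c[((c[:,0]<245)|(c[:,0]>402))&(c[:,1]>285)&(c[:,1]<345)&(c[:,0]>223)&(c[:,0]<423)]
for zz in(178,180,182): print(zz,len(c),circ(t(c,zz)))
```

```text
bar ends [[ 3.54e+01 -0.00e+00  1.53e+02]
 [-3.32e+01 -1.00e-01  1.53e+02]]
lug edge [[ 51.3  -7.9 261. ]
 [ 51.3   8.1 261. ]]
178 118 (array([-1.41295714, -0.00963265]), np.float64(42.88535081495946))
180 118 (array([-2.51482678, -0.00698614]), np.float64(43.46232525436669))
182 118 (array([-3.61923481, -0.0128945 ]), np.float64(44.04931508484198))
```

In the tool's units: -192 mm / 300 = -0.64, -108 mm / 300 = -0.36, 0.59 rad / 6.2832 = 0.0939.

```bash
python3 nudge.py '[0,-0.0833,-0.0267,-0.0067,0,0,0.0127,0,-0.2167,-0.0667,-0.0067,0,0,0.0318,0,-0.36,-0.11,-0.0067,0,0,0.0525,0,-0.5,-0.1533,-0.0067,0,0,0.0732,0,-0.64,-0.1967,-0.0067,0,0,0.0939]' 80|head -2; python3 nudge.py '[0,0,0,0,0,0,0]'|tail -3; python3 -c "
from h import *
goto(520.3,-237,436,52)"
```

```text
t: 5.1
tcp_pos: [507.5, -93.3, 435.0]
wrist_force: [0.2, -1.0, -4.1]
width: 0.138
finger_force: 80.4
shift [-128.7   44.7   -0.9] rotvec [-0.001  0.008  0.425]
```

In the tool's units: -128 mm / 300 = -0.4267, -125 mm / 300 = -0.4167, 0.425 rad / 6.2832 = 0.0676.

```bash
python3 nudge.py '[0,-0.1167,0.04,0,0,0,0.0175,0,-0.25,0.0867,0,0,0,0.0382,0,-0.3667,0.1267,0,0,0,0.0573,0,-0.4167,0.1433,0,0,0,0.0653,0,-0.4267,0.1483,0,0,0,0.0676]'|head -2; python3 nudge.py '[0,0,0,0,0,0,0,0,0,0,0,0,0,0,0,0,0,0,0,0,0]'
python3 - <<'E'
from h import *
a=[]
for _ in range(4):
    im=cams.camera("scene" if _==3 else "top");a.append(probe_bus.sense()["tcp_pos"]);
    if _==2: cv2.imwrite("pics/t4.png",im[:,:,::-1])
    if _==3: cv2.imwrite("pics/s4.png",im[:,:,::-1])
print(np.round(a,1));s=probe_bus.sense();print(s["wrist_force"],s["wrist_torque"],s["joint_pos"]);goto(520.3,-237,436,52)
A=cv2.imread("pics/t4.png")[215:345,330:510];B=cv2.imread("pics/s4.png")[130:330,350:500]
A=cv2.resize(A,None,fx=2.4,fy=2.4,interpolation=2);B=cv2.resize(B,None,fx=2.4,fy=2.4,interpolation=2)
o=np.zeros((480,800,3),np.uint8);o[:A.shape[0],:A.shape[1]]=A;o[:B.shape[0],435:435+B.shape[1]]=B;cv2.imwrite("pics/c4.png",o)
E
```

```text
t: 5.7
tcp_pos: [522.5, -229.2, 434.6]
t: 6.0
tcp_pos: [523.6, -223.8, 436.8]
eef_rot: [-0.001, 0.894, 0.448, 0.0]
wrist_force: [0.1, -0.1, -3.1]
width: 0.144
finger_force: 80.4
[[ 523.5 -224.2  436.9]
 [ 523.4 -224.6  436.9]
 [ 523.3 -225.   437. ]
 [ 523.2 -225.4  436.9]]
[-0.53607561  0.10944087 -3.23379814] [0.10000917 0.00153284 0.02023516] [ 0.63160745  0.36162069 -0.35816638  1.3845068   0.12578155  1.41759018
 -0.36986382]
shift [-11.1   4.6   0.9] rotvec [ 0.    -0.     0.018]
```

View pics/c4.png

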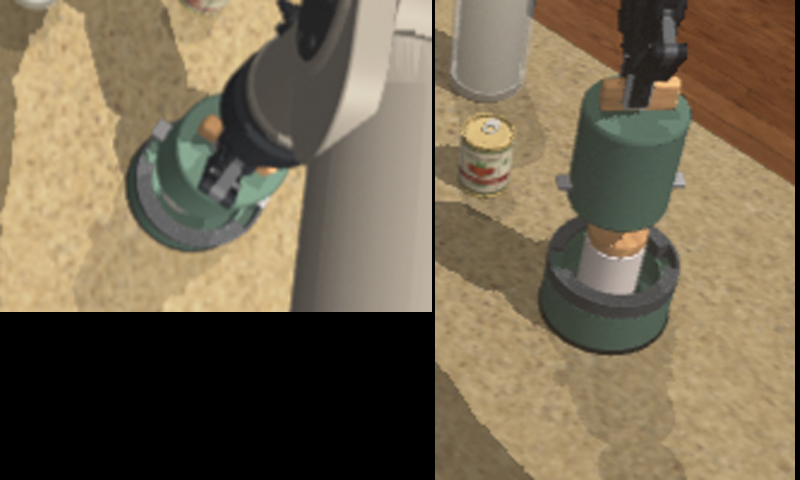

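The scene crop shows the shell above the ring, just over the lid, with its lugs at (563,183) and (678,180). The arm is still settling, so I'll let it come to rest and then correct.

```bash
python3 nudge.py '[0,0,0,0,0,0,0,0,0,0,0,0,0,0,0,0,0,0,0,0,0,0,0,0,0,0,0,0,0,0,0,0,0,0,0]'|head -2; python3 -c "
from h import *
goto(520.3,-237,436,52)"
```

```text
t: 6.7
tcp_pos: [523.2, -226.2, 436.6]
shift [-10.3   4.2   0.6] rotvec [-0.     0.     0.016]
```

In the tool's units: -10.3 mm / 300 = -0.0343, -5 mm / 300 = -0.0167, 0.016 rad / 6.2832 = 0.0025.

```bash
python3 nudge.py '[0,-0.0167,0.0067,0,0,0,0.0016,0,-0.0343,0.014,0,0,0,0.0025,0,-0.0343,0.014,0,0,0,0.0025,0,-0.0343,0.014,0,0,0,0.0025,0,-0.0343,0.014,0,0,0,0.0025]'|head -2;python3 nudge.py '[0,0,0,0,0,0,0,0,0,0,0,0,0,0,0,0,0,0,0,0,0,0,0,0,0,0,0,0,0,0,0,0,0,0,0]'|head -2
python3 - <<'E'
from h import *
goto(520.3,-237,436,52)
s=probe_bus.sense();im=cams.camera("scene")[:,:,::-1].copy()
# lug centres expected vs seen in scene
o=s["tcp_pos"]-[0,0,285];y=np.radians(yaw(s));x=np.array([np.cos(y),np.sin(y),0])
print("pred lugs",proj("scene",[o+51*x+[0,0,21],o-51*x+[0,0,21]]).round(1))
b=im.astype(int);m=(np.abs(b[...,0]-b[...,2])<25)&(b[...,1]>110);z=np.zeros(m.shape,bool);z[190:225,395:465]=1
l,st,c=blobs(m&z);print([(st[i],c[i].round(1)) for i in range(1,len(st)) if st[i][4]>8])
E
```

```text
t: 7.2
tcp_pos: [520.4, -236.8, 436.7]
t: 7.7
tcp_pos: [520.3, -236.9, 436.7]
shift [-0.1  0.   0.7] rotvec [-0.  0.  0.]
pred lugs [[405.7 203.8]
 [453.7 203.2]]
[(array([406, 201,   5,   5,  18], dtype=int32), array([408.3, 203. ])), (array([454, 200,   5,   7,  26], dtype=int32), array([456. , 203.6]))]
```

The seen lugs confirm an axis offset of about −4 mm. Now I'll lower the shell.

In the tool's units: 75 mm / 300 = 0.25, 68 mm / 300 = 0.2267.

```bash
python3 nudge.py '[0,0,0,0.0833,0,0,0,0,0,0,0.1667,0,0,0,0,0,0,0.2267,0,0,0,0,0,0,0.25,0,0,0,0,0,0,0.25,0,0,0]';python3 nudge.py '[0,0,0,0.01,0,0,0,0,0,0,0.02,0,0,0,0,0,0,0.03,0,0,0,0,0,0,0.04,0,0,0,0,0,0,0.04,0,0,0]'
```

```text
t: 8.25
tcp_pos: [520.0, -236.9, 360.7]
eef_rot: [-0.001, 0.899, 0.438, -0.001]
wrist_force: [0.1, -0.3, -3.4]
width: 0.143
finger_force: 80.3
t: 8.75
tcp_pos: [520.1, -236.9, 349.3]
eef_rot: [-0.0, 0.899, 0.439, -0.0]
wrist_force: [-0.4, 0.0, -3.7]
width: 0.145
finger_force: 80.4
```

In the tool's units: 8 mm / 300 = 0.0267, 6 mm / 300 = 0.02.

```bash
python3 nudge.py '[0,0,0,0.0067,0,0,0,0,0,0,0.0133,0,0,0,0,0,0,0.02,0,0,0,0,0,0,0.0267,0,0,0,0,0,0,0.0267,0,0,0]'; python3 -c "
from h import *
s=probe_bus.sense();print(s['wrist_torque'],s['tcp_pos'],yaw(s))"
```

```text
t: 9.25
tcp_pos: [520.2, -237.0, 341.2]
eef_rot: [-0.0, 0.899, 0.438, -0.0]
wrist_force: [0.2, -0.7, -2.9]
width: 0.141
finger_force: 80.4
[ 0.01759622  0.00395277 -0.01348417] [ 520.16201568 -236.95637457  341.24359464] 52.01478049276388
```

In the tool's units: 8 mm / 300 = 0.0267, 6 mm / 300 = 0.02.

```bash
python3 nudge.py '[0,0,0,0.0067,0,0,0,0,0,0,0.0133,0,0,0,0,0,0,0.02,0,0,0,0,0,0,0.0267,0,0,0,0,0,0,0.0267,0,0,0]'; python3 nudge.py '[0,0,0,0.0067,0,0,0,0,0,0,0.01,0,0,0,0,0,0,0.01,0,0,0]'
```

```text
t: 9.75
tcp_pos: [520.2, -236.9, 333.2]
eef_rot: [-0.0, 0.899, 0.438, -0.0]
wrist_force: [0.0, 0.1, -3.7]
width: 0.142
finger_force: 80.4
t: 10.05
tcp_pos: [520.2, -236.9, 330.5]
eef_rot: [-0.0, 0.899, 0.439, -0.0]
wrist_force: [-1.0, 0.1, -2.9]
width: 0.143
finger_force: 80.4
```

Past the lip height with no contact, so the lugs are in the gaps. I'll go down to seat it (origin 34 mm, TCP about 319).

In the tool's units: 8 mm / 300 = 0.0267, 6 mm / 300 = 0.02.

```bash
python3 nudge.py '[0,0,0,0.0067,0,0,0,0,0,0,0.0133,0,0,0,0,0,0,0.02,0,0,0,0,0,0,0.0267,0,0,0,0,0,0,0.0267,0,0,0]'; python3 nudge.py '[0,0,0,0.0033,0,0,0,0,0,0,0.0067,0,0,0,0,0,0,0.01,0,0,0,0,0,0,0.01,0,0,0]'; python3 -c "
from h import *
s=probe_bus.sense();print(s['wrist_torque'],s['tcp_pos'],s['joint_pos'])"
```

```text
t: 10.55
tcp_pos: [520.2, -236.9, 322.2]
eef_rot: [-0.0, 0.899, 0.439, -0.0]
wrist_force: [0.3, 0.6, -3.6]
width: 0.144
finger_force: 80.4
t: 10.95
tcp_pos: [520.3, -236.9, 319.6]
eef_rot: [-0.0, 0.899, 0.439, -0.0]
wrist_force: [0.5, 0.7, -3.7]
width: 0.144
finger_force: 80.4
[-0.01384639  0.01107946  0.02584302] [ 520.31175324 -236.91654536  319.57889326] [ 0.64326542  0.43824499 -0.34026784  1.56997171  0.15509099  1.16019248
 -0.39221498]
```

In the tool's units: 2 mm / 300 = 0.0067, 1.5 mm / 300 = 0.005.

```bash
python3 nudge.py '[0,0,0,0.0033,0,0,0,0,0,0,0.005,0,0,0,0,0,0,0.0067,0,0,0,0,0,0,0.0067,0,0,0]'
python3 - <<'E'
from h import *
s=probe_bus.sense();print(s['wrist_torque'])
B=cams.camera("scene")[150:290,360:490,::-1];A=cams.camera("top")[240:340,350:480,::-1]
o=np.zeros((560,800,3),np.uint8);B=cv2.resize(B,None,fx=3,fy=3,interpolation=2);A=cv2.resize(A,None,fx=3,fy=3,interpolation=2)
o[:B.shape[0],:B.shape[1]]=B;o[:A.shape[0],400:400+A.shape[1]]=A;cv2.imwrite("pics/c5.png",o)
E
```

```text
t: 11.35
tcp_pos: [520.4, -236.9, 319.4]
eef_rot: [0.001, 0.899, 0.438, 0.0]
wrist_force: [-1.7, 0.8, 6.0]
width: 0.144
finger_force: 81.9
[0.31484395 0.77072949 0.01724646]
```

View pics/c5.png

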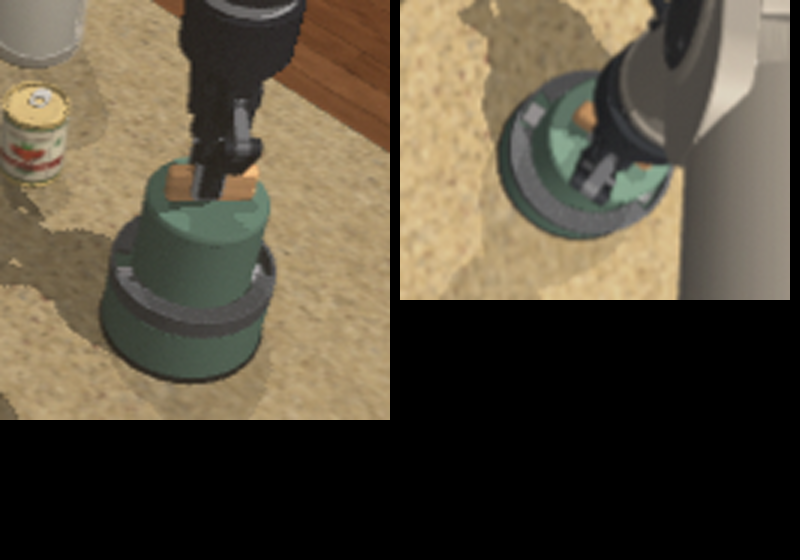

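The shell is seated: the lug sits in the gap at (532,115) in the top crop, and contact was felt at TCP z 319, which puts the origin at about 34 mm. I'll relax the downward push slightly and start the clockwise twist.

In the tool's units: 1.9 mm / 300 = 0.0063, 1.6 mm / 300 = 0.0053, 0.5 rad / 6.2832 = 0.0796.

```bash
python3 nudge.py '[0,0,0.0013,-0.0057,0,0,0.0159,0,-0.0003,0.0027,-0.0057,0,0,0.0318,0,-0.0007,0.004,-0.0057,0,0,0.0477,0,-0.001,0.0053,-0.0057,0,0,0.0637,0,-0.0017,0.0063,-0.0057,0,0,0.0796]' 100; python3 -c "
from h import *
s=probe_bus.sense();print(s['wrist_torque'],yaw(s))"
```

```text
t: 11.95
tcp_pos: [521.8, -238.7, 319.5]
eef_rot: [0.001, 0.98, 0.201, 0.001]
wrist_force: [0.5, -0.2, -2.0]
width: 0.139
finger_force: 98.4
[-0.06865134  0.00281544  0.07917286] 23.15104004677701
```

Turning freely. I'll continue.

In the tool's units: 1.9 mm / 300 = 0.0063, 1.6 mm / 300 = 0.0053, 0.5 rad / 6.2832 = 0.0796.

```bash
python3 nudge.py '[0,0,0.0013,0,0,0,0.0159,0,-0.0003,0.0027,0,0,0,0.0318,0,-0.0007,0.004,0,0,0,0.0477,0,-0.001,0.0053,0,0,0,0.0637,0,-0.0017,0.0063,0,0,0,0.0796]' 110; python3 -c "
from h import *
s=probe_bus.sense();print(s['wrist_torque'],yaw(s))";python3 nudge.py '[0,0,0.0013,0,0,0,0.0159,0,-0.0003,0.0027,0,0,0,0.0318,0,-0.0003,0.0027,0,0,0,0.0318]'; python3 -c "
from h import *
s=probe_bus.sense();print(s['wrist_torque'],yaw(s))"
```

```text
t: 12.45
tcp_pos: [522.1, -240.7, 319.5]
eef_rot: [0.0, 0.999, -0.048, 0.001]
wrist_force: [-0.0, 0.3, -1.4]
width: 0.136
finger_force: 108.5
[-0.11239189  0.04989147  0.03674271] -5.490390186268661
t: 12.75
tcp_pos: [521.9, -241.5, 319.5]
eef_rot: [0.0, 0.989, -0.146, 0.001]
wrist_force: [0.8, -0.6, -1.5]
width: 0.133
finger_force: 108.6
[-0.20719272  0.03494998 -0.1221394 ] -16.743585094077257
```

Units first: shifts go in shares of 300 mm and turns go in shares of 2 pi rad. So 0.8 mm / 300 = 0.0027, 0.5 mm / 300 = 0.0017, 0.22 rad / 6.2832 = 0.035.

```bash
python3 nudge.py '[0,0,0.001,0,0,0,0.0111,0,0,0.0017,0,0,0,0.0223,0,-0.0003,0.0027,0,0,0,0.0318,0,-0.0003,0.0027,0,0,0,0.035,0,-0.0003,0.0027,0,0,0,0.035]' 115; python3 -c "
from h import *
s=probe_bus.sense();print(s['wrist_torque'],yaw(s))";python3 nudge.py '[0,0,0.0003,0,0,0,0.0048,0,0,0.0007,0,0,0,0.008,0,0,0.0007,0,0,0,0.008]'; python3 -c "
from h import *
s=probe_bus.sense();print(s['wrist_torque'],yaw(s))"
```

```text
t: 13.25
tcp_pos: [521.1, -242.7, 319.5]
eef_rot: [0.001, 0.968, -0.253, 0.0]
wrist_force: [-1.2, -2.0, -0.3]
width: 0.132
finger_force: 112.8
[-0.60123085  0.2809509   0.11335305] -29.256056443772493
t: 13.55
tcp_pos: [521.1, -242.6, 319.5]
eef_rot: [0.001, 0.961, -0.276, 0.0]
wrist_force: [-2.1, -3.2, -0.1]
width: 0.132
finger_force: 114.2
[-1.10016759  0.56000057  1.41019704] -32.04323894574327
```

In the tool's units: 0.3 mm / 300 = 0.001, 0.03 rad / 6.2832 = 0.0048.

```bash
python3 nudge.py '[0,0,0,0.001,0,0,0.0048,0,0,0,0.001,0,0,0.0048,0,0,0,0.001,0,0,0.0024,0,0,0,0.001,0,0,0.0008]'; python3 -c "
from h import *
s=probe_bus.sense();print(s['wrist_torque'],yaw(s))";python3 nudge.py '[0.3,0,0,0,0,0,0,0.5,0,0,0,0,0,0,0.7,0,0,0,0,0,0,0.7,0,0,0,0,0,0,0.7,0,0,0,0,0,0]' 20
```

```text
t: 13.95
tcp_pos: [521.1, -242.6, 319.5]
eef_rot: [0.0, 0.96, -0.28, 0.0]
wrist_force: [-3.1, -4.6, 3.0]
width: 0.14
finger_force: 115.1
[-1.194629    0.88634984  1.56074524] -32.48173453183228
t: 14.45
tcp_pos: [521.3, -241.8, 318.9]
eef_rot: [-0.001, 0.96, -0.28, -0.0]
wrist_force: [-0.6, 0.2, -0.1]
width: 0.697
finger_force: 0.0
```

Released. I'll back straight up and look.

In the tool's units: -120 mm / 300 = -0.4, -85 mm / 300 = -0.2833.

```bash
python3 nudge.py '[0.7,0,0,-0.05,0,0,0,0.7,0,0,-0.15,0,0,0,0.7,0,0,-0.2833,0,0,0,0.7,0,0,-0.4,0,0,0,0.7,0,0,-0.4,0,0,0]';python3 nudge.py '[0.7,0,0,0,0,0,0,0.7,0,0,0,0,0,0,0.7,0,0,0,0,0,0]'|head -2
python3 - <<'E'
from h import *
s=probe_bus.sense();W=cams.camera("wrist")[:,:,::-1];S=cams.camera("scene")[150:290,360:490,::-1]
o=np.zeros((420,800,3),np.uint8);o[:,:390]=cv2.resize(S,(390,420),interpolation=2)
o[:400,400:]=cv2.resize(W[130:330,220:420],(400,400),interpolation=2);cv2.imwrite("pics/c6.png",o)
E
```

```text
t: 14.95
tcp_pos: [522.4, -242.4, 445.4]
eef_rot: [0.0, 0.96, -0.28, 0.006]
wrist_force: [-0.0, -0.4, -0.0]
width: 0.701
finger_force: 0.0
t: 15.25
tcp_pos: [520.9, -242.0, 437.4]
```

View pics/c6.png

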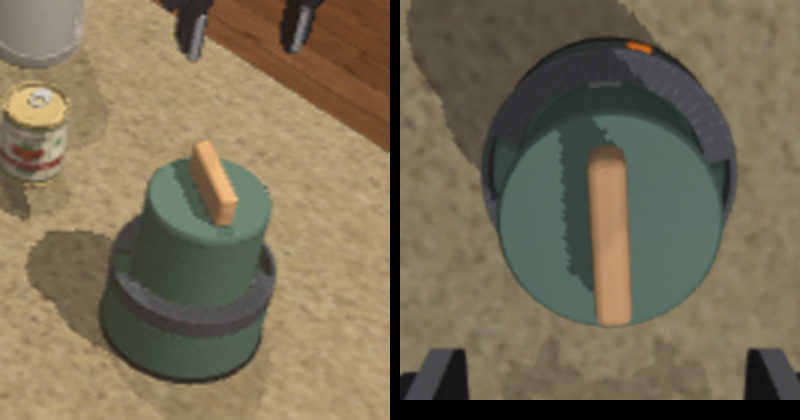

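The shell is down and upright. In the right crop the bar runs (607,150) to (614,325) and the orange mark is at (640,46). I'll check how far the mark moved and the bar's angle.

Run:
```python
from h import *
c=np.array([517.8,-240.2]);d=np.load("pics/w1.npy",allow_pickle=True).item()
def mark(im,s):
    h=cv2.cvtColor(np.ascontiguousarray(im),cv2.COLOR_BGR2HSV).astype(int);m=(h[...,1]>190)&(h[...,0]<14)&(h[...,2]>120)
    z=np.zeros(m.shape,bool);z[130:300,240:415]=1
    l,st,cc=blobs(m&z);i=1+np.argmax(st[1:,4]);P=onz("wrist",cc[i:i+1],60,s)[0];q=P[:2]-c
    print(st[i],P.round(1),np.hypot(*q).round(1),np.degrees(np.arctan2(q[1],q[0])))
mark(d["im"],d["s"]);s=probe_bus.sense();im=cams.camera("wrist")[:,:,::-1];mark(im,s)
e=onz("wrist",[[(607-400)/2+220,150/2+130],[(614-400)/2+220,325/2+130]],132,s);v=e[0]-e[1];print("bar",e.mean(0),np.degrees(np.arctan2(v[1],v[0])))
```

```text
[402 211   1  11  11] [ 569.7 -278.3   60. ] 64.4 -36.2624498321809
[334 152  12   5  33] [ 561.7 -286.1   60. ] 63.5 -46.296857116644595
bar [ 508.39805758 -236.01391955  132.        ] -30.187415940584877
```

The orange mark moved 0.175 rad and the bar stands about 1.44 rad past the gap. With the firm stop felt as well, the shell is home, so I'll hand it in.

```bash
python3 -c "
from cell import r, cams, probe_bus, finish_job
print(finish_job())"
```

```text
the job is handed in; nothing more can be done
None
```

I closed the canister and handed the job in at about 15 s; no verdict came back. The lugs dropped in at the first try, I twisted the shell clockwise to the firm stop, and the last pictures put the orange tab about 0.18 rad in (0.15 needed), with no contact felt with the small canister and no bystander touched.

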